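Clamp a resin specimen block in the ratchet vise

TASK

The amber resin block has to be held in the green bench vise, but the red direction lever on the ratchet head was left set to loosen. Flip the lever fully over to tighten, then, before tightening anything, swing the black-gripped handle all the way back to feel that it free-wheels and the jaw stays put. Then work the handle forward, with as many strokes as it takes, until the rubber pad holds the block firmly against the fence (when the handle takes 3 to 4 N more push than it does to close the jaw empty); do not crack the resin by overtightening, do not disturb the other things on the bench, and let go.

Things in the scene. Friction and masses are not known exactly. Their poses are not given: they have to be found in the camera images.
- vise: Grey and green bench vise, fixed to the table, its base 110 x 300 x 20 mm. Origin on the table under the vertical axis on which the ratchet handle turns; x and y level, z up. y points from the handle's axis towards the jaw, block and fence. At 0 the handle points along -y. Ratchet head: steel disc, radius 46 mm, top 84 mm above the table.
- handle (a joint): Angle of the ratchet handle about the vise's vertical axis, rad, -0.65 to 0.65 (stops), 0 along the vise's -y; grows counter-clockwise seen from above, the grip then going to the vise's +x. Forward (growing) closes the jaw when the lever is set to tighten; back (falling) then free-wheels. It stays where it is left. The ratchet has 20 teeth: up to 0.31 rad of idle motion before it catches.
- handle_grip (a point): Black upright round grip at the handle's end, 22 mm across, 65 to 137 mm above the table, on a 16 mm bar (top 81 mm), 150 mm from the axis; this point on its centre at 117 mm. Push on it: moving, 2 to 3 N free-wheeling, 9 N closing the empty jaw; held still just after, about 0 and 6 N. Squeezing adds some 0.05 N per N: 3 to 4 N more is right, over 5 cracks the resin. A tight grip adds side force.
- selector (a joint): Direction lever on the ratchet head, rad, -0.26 to 0.26 (stops), positive counter-clockwise from above, 0 pointing to the grip. Below -0.14 only the back swing drives (loosen: the jaw is at its open stop, so the handle cannot go back); above 0.14 only the forward swing (tighten); between, unsure. It stays where it is left: flip it right over to its stop.
- selector_fin (a point): Red upright fin of the direction lever, 8 mm wide, 12 mm along the lever, standing from 84 to 112 mm above the table on the head; this point is at its middle, 18 mm above the head. It turns about a vertical pivot on the handle's line, 40 mm from the handle's axis, the fin 36 mm beyond the pivot. About 2.5 N pushes it over; over 4 N sideways may turn the whole handle.
- pad: Black rubber pad on the green sliding jaw, 50 x 8 x 32 mm, spring-backed, facing the block. Origin at its centre; moves along the vise's +y as the jaw closes, 10 mm per rad of driven handle; 45 N of squeeze per mm of give. Its start is the fully open stop, 6 to 14 mm of total play from clamping.
- block: Amber resin block with a stone chip on top, 36 x 40 x 40 mm, 0.12 kg, standing loose on the vise's bed between the pad and the fence (a green upright plate beyond it). Origin at the centre of its underside, 20 mm above the table; y towards the fence. Leave it there: the jaw pushes it home. A squeeze of about 60 N is right (25 to 110 N allowed).
- spare_block: Bystander: a dark green resin block, 36 x 40 x 40 mm, on the table. Leave it.
- slide_box: Bystander: clear plastic slide box, 120 x 200 x 45 mm. Leave it.
- gel_bottle: Bystander: clear bottle, 68 mm across, 160 mm tall. Leave it.
- brush: Bystander: small brush lying on the table. Leave it.

How it is judged:
By the outcome, as a careful person would: the job done as asked, in the order asked, and still so for the second after the job is handed in, with the robot touching nothing.
It also fails if it takes over 72 s, if anything falls off the work surface, if the arm or the gripper's body presses on something with over 40 N, if the wrist force passes 120 N, or if a joint passes its speed limit or range.

ROBOT

A 6-joint arm with a two-finger parallel gripper is mounted at the origin on the work surface. World frame = base frame: x ahead of the robot, y to its left, z up, the work surface at z = 0. Lengths are in m, angles in degrees, forces in N, time in s.
With the tool pointing down it reaches from about 0.35 to 0.8 m from the base axis. Payload 7.3 kg.
Tool frame: the origin (TCP) lies on the front face of the gripper's body, between the roots of the fingers; the fingertips stand nose_length ahead of it and the grasp point (between the pads) lies 54 mm ahead of it (nose_length is the distance from the TCP to the fingertips, in m); z points along the fingers, y is the line along which they close (so a half turn about z gives the same grasp; the last joint's range is limited). The gripper opens to 85 mm and grips with 20 to 120 N. Pads are 22 mm wide; open, the fingers measure 114 mm over their backs; the gripper's body (76 mm by 85 mm) begins 54 mm behind the grasp point. The pads swing forward as they close: fully open they stand 13 mm farther back than shut.
Start: joints at [59.53, 19.595, 87.324, -0, 73.075, -8.365], TCP at [0.198, 0.486, 0.304] pointing down, gripper open.
Joint ranges: [-145.02, 145.02], [-44.19, 115.74], [2.07, 154.8], [-57.11, 237.11], [16.16, 152.29], [-177.93, 177.93]. Speed limits (degrees/s): [147.25, 147.25, 180, 180, 180, 180].

INTERFACE

Orientations are given as [roll, pitch, yaw] about the fixed x, y, z axes, in that order (R = Rz(yaw) Ry(pitch) Rx(roll)).
In Python, from cell import get_obs, snapshot, camera_info, sign_off, nose_length gives the robot as it stands. The module is installed in compiled form; this text tells all that it offers.
- The arm moves only by the tool jog_arm, never from a script. Its argument "series" is a list of rows, each a list of 5 numbers: the gripper's target within -1 to 1 (shut at 1, half-way at 0, fully open at -1), then the shift along the tool's x, y, z normalised to -1 to 1, where 1 is 1 m, then the turn about the tool's z normalised to -1 to 1, where 1 is 90 degrees. A call has 1 to 12 rows; each row is the pose to reach, as a shift and turn from the pose commanded when the call began, along the tool's axes at that moment; what a row does not reach only later rows make up. A row lasts 1/10 s, in which the tool goes at most 50 mm and 8.59 degrees, less where a joint would pass 70% of its speed; a pose out of reach is approached as far as the arm can. A call with a number of a shift or a turn outside -1 to 1 is refused whole. A call with a gripper value outside its range is refused whole. The fingers move at their own pace and stop on an object; the grip force is fixed at half the most. Time passes only in rows, so rows that repeat a pose let the fingers close. It gives the time, the measured TCP pose, the force, the opening and the grip force at its end, in the units of the state.
- get_obs(): the state, without advancing time (a new reading comes with each control period).
- snapshot(name): name is "side" or "top"; returns the picture (400x640x3 uint8, red, green, blue); there is no depth.
- camera_info(name): a dict with "mtx" (3x3 intrinsics, pixels), "R" (3x3) and "t" (3): a world point X has camera coordinates R X + t. Camera axes: x right, y down, z forward; pixel columns grow to the right and rows downward; lengths in m; the calibration is good to about 2 mm. A picture is of the moment at which its call begins. camera_info takes no time and is no camera call.
- sign_off(): hands the job in; it is judged then, once.
The state is a dict: "clock": time; "qpos": joint angles; "qvel": joint speeds; "joint_torque": joint torques, N m; "tool_pos": TCP position; "ee_rot": TCP orientation; "wrist_force": force on the tool from outside, world axes, zero at the start; "ft_torque": the same for the moment, N m; "grip_width": opening from 0.0 (shut) to 1.0 (fully open); "grip_force": force on a finger pad.
Only numpy, scipy, OpenCV 4.12 (cv2) and the standard library are available. Lean on these libraries where they do the work, as an engineer would, in place of code of your own. Each camera call takes 0.05 s, during which the arm holds its last target. There are 200 camera calls.

## Working session

There is one attempt and no reset: what is moved stays moved. The work goes in short steps, Python scripts to look and compute and a tool call to move; the robot and the scene stay as the last step left them, time stands still between calls to the robot, and variables do not carry over. Pictures are saved under pics/ and viewed, at most 10 in all, crops included, and the job is handed in when it is done.

Besides the shell and the picture viewer there is one more tool, called after "Call:" by a JSON object that holds its "op" and its "data". jog_arm: Moves the arm, as the interface text tells. Scaled input: -1 to 1 covers 1 m each way for a shift and 90 degrees each way for a turn. Its arguments: {"type":"object","properties":{"series":{"type":"array"}},"required":["series"]}

```bash
mkdir -p pics; python3 - <<'E'
from cell import *
import cv2,numpy as np
print(get_obs(),nose_length)
for n in("top","side"):
    im=snapshot(n); cv2.imwrite(f"pics/{n}0.png",im[:,:,::-1]); c=camera_info(n); print(n,c["mtx"].tolist(),np.round(-c["R"].T@c["t"],3),np.round(c["R"],3).tolist())
E
```

```text
{'clock': 0.0, 'qpos': array([ 5.95306364e+01,  1.96385115e+01,  8.73793842e+01,  1.19137649e-03,
        7.30770302e+01, -8.36450326e+00]), 'qvel': array([ 0.05375494, -0.0066965 , -0.06632926,  0.0086171 , -0.00137494,
        0.04716124]), 'joint_torque': array([ 1.81049687e-03, -4.33661091e+01, -2.46027017e+01,  2.09950014e-05,
        7.54461042e-03, -3.15944578e-05]), 'tool_pos': array([0.19736881, 0.48615255, 0.30319397]), 'ee_rot': array([-1.79906250e+02, -1.49359653e-02,  1.57894780e+02]), 'wrist_force': array([-0.30686531,  0.68632743, -0.68218775]), 'ft_torque': array([0.03002481, 0.00551135, 0.01045981]), 'grip_force': 0.0, 'grip_width': 1.0025967170217889} 0.0726
top [[361.06232037470306, 0.0, 325.64957765853154], [0.0, 361.06232037470306, 198.06542993375453], [0.0, 0.0, 1.0]] [0.415 0.016 1.011] [[-0.024, -1.0, 0.02], [-0.985, 0.02, -0.174], [0.173, -0.024, -0.985]]
side [[378.3235932871581, 0.0, 321.14543820060464], [0.0, 378.3235932871581, 207.39880169078336], [0.0, 0.0, 1.0]] [0.37  0.57  0.828] [[-0.946, -0.323, -0.004], [-0.246, 0.729, -0.639], [0.209, -0.604, -0.769]]
```

View pics/top0.png

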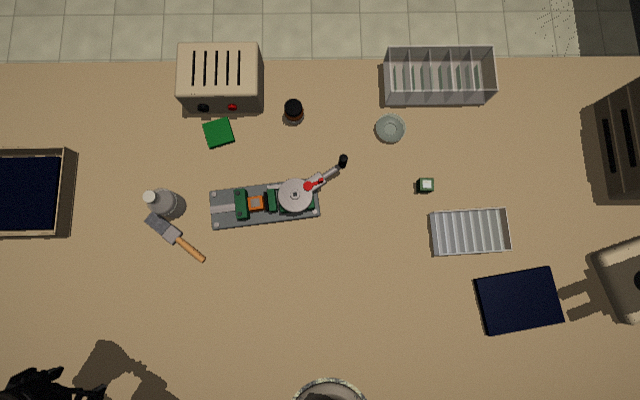

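View pics/side0.png

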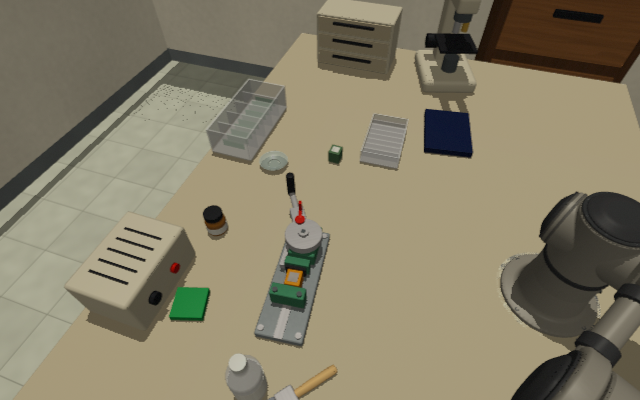

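The top view shows the vise with its head disc at about (296,195), the red lever fin at about (310,186), the black grip at (343,160) and the fence on the left. The side view shows the grip at (291,183), the fin at (300,212) and the disc at (303,235).

```bash
cat > h.py <<'E'
from cell import *
import cv2,numpy as np
def ray(n,uv):
    c=camera_info(n); d=c["R"].T@np.linalg.inv(c["mtx"])@np.array([uv[0],uv[1],1.]); return -c["R"].T@c["t"],d
def onz(n,uv,z):
    o,d=ray(n,uv); return o+d*(z-o[2])/d[2]
def px(n,X):
    c=camera_info(n); p=c["mtx"]@(c["R"]@np.array(X)+c["t"]); return p[:2]/p[2]
def blobs(m,roi,amin=8):
    u0,v0,u1,v1=roi; k=np.zeros_like(m); k[v0:v1,u0:u1]=m[v0:v1,u0:u1]
    n,l,s,c=cv2.connectedComponentsWithStats(k,connectivity=8)
    return [(s[i][:5].tolist(),c[i].round(1).tolist()) for i in range(1,n) if s[i][4]>=amin]
def red(im): 
    h=cv2.cvtColor(im,cv2.COLOR_RGB2HSV); return (((h[...,0]<6)|(h[...,0]>174))&(h[...,1]>170)&(h[...,2]>80)).astype(np.uint8)
def black(im): return (im.max(2)<45).astype(np.uint8)
def tri(a,b):
    (o1,d1),(o2,d2)=ray("top",a),ray("side",b)
    s=np.linalg.lstsq(np.stack([d1,-d2],1),o2-o1,rcond=None)[0]; p,q=o1+s[0]*d1,o2+s[1]*d2
    return (p+q)/2,np.linalg.norm(p-q)
E
python3 - <<'E'
from h import *
t=cv2.imread("pics/top0.png")[:,:,::-1].copy(); s=cv2.imread("pics/side0.png")[:,:,::-1].copy()
print("red",blobs(red(t),(290,165,335,205)),blobs(red(s),(285,195,315,230)))
print("blk",blobs(black(t),(325,145,360,180)),blobs(black(s),(280,165,305,200)))
a=cv2.resize(t[140:240,200:360],None,fx=5,fy=5,interpolation=cv2.INTER_CUBIC); cv2.imwrite("pics/tc.png",a[:,:,::-1])
b=cv2.resize(s[165:345,250:340],None,fx=3.3,fy=3.3,interpolation=cv2.INTER_CUBIC); cv2.imwrite("pics/sc.png",b[:,:,::-1])
E
```

```text
red [([319, 178, 4, 4, 11], [320.5, 179.4]), ([303, 181, 15, 10, 82], [309.0, 185.2])] [([295, 201, 10, 23, 97], [299.5, 215.2])]
blk [([338, 155, 10, 13, 92], [342.4, 161.0])] [([287, 173, 8, 21, 133], [290.2, 182.8])]
```

View pics/tc.png

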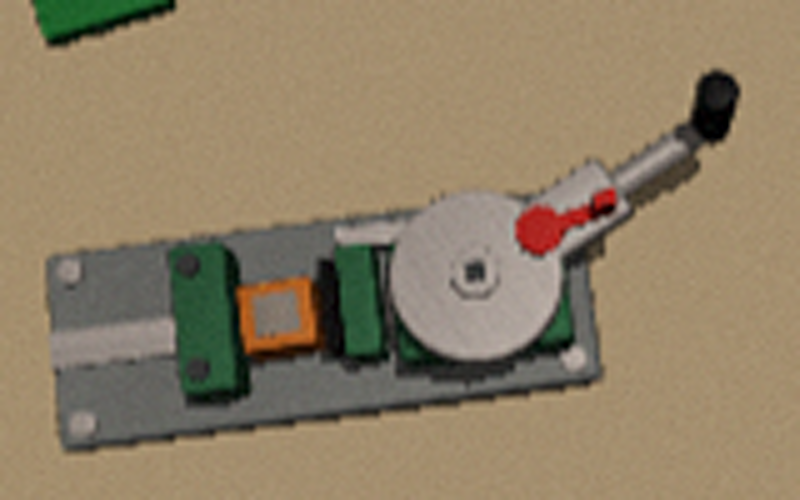

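View pics/sc.png

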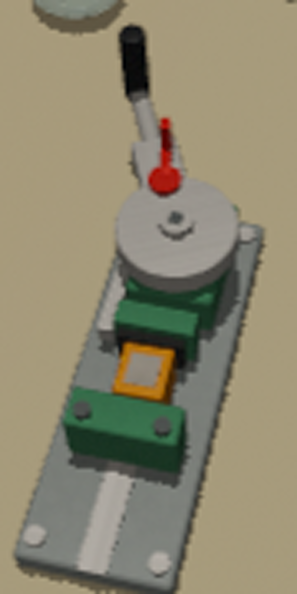

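The crops show the grip top at top-view pixel (343.6,158.4) and side-view pixel (289.7,176), the fin tip at (321,179.5) and (300.3,202), and the disc centre at (295,195) and (303.3,234).

```bash
python3 - <<'E'
from h import *
P=lambda *a:print(*[np.round(x,4) if not isinstance(x,str) else x for x in a])
A=onz("top",(294.8,195),.086);A2=onz("side",(303.3,234.1),.086);P("axis",A,A2)
G=onz("top",(343.6,158.4),.137);G2=onz("side",(289.7,175.5),.137);P("grip",G,G2,tri((343.6,158.4),(289.7,175.5))[0])
F=onz("top",(321,179.8),.112);F2=onz("side",(300.3,201.8),.112);P("fin",F,F2)
Pv=onz("top",(308,186),.088);Pv2=onz("side",(299.7,219.5),.088);P("pivot",Pv,Pv2)
# vise direction: base corners (z=.02)
c=[onz("top",(200+u/5,140+v/5),.02) for u,v in((50,256),(65,450),(600,378),(585,245))];P("corn",*c)
ang=lambda v:np.degrees(np.arctan2(v[1],v[0]))
y=(c[0]+c[1]-c[2]-c[3]);print("vise y dir",ang(y), np.linalg.norm(y)/2)
a=(A+A2)/2;g=(G+G2)/2;f=(F+F2)/2;p=(Pv+Pv2)/2
for n,v in(("grip",g-a),("fin",f-a),("piv",p-a),("lever",f-p)):print(n,np.linalg.norm(v[:2]),"angle rel -y",(ang(v)-ang(-y)+180)%360-180)
E
```

```text
axis [0.5874 0.074  0.086 ] [0.5846 0.081  0.086 ]
grip [ 0.6688 -0.0523  0.137 ] [ 0.6673 -0.0464  0.137 ] [ 0.6707 -0.0529  0.1297]
fin [0.6206 0.0053 0.112 ] [0.6188 0.008  0.112 ]
pivot [0.6102 0.0392 0.088 ] [0.6081 0.0436 0.088 ]
corn [0.6153 0.3132 0.02  ] [0.5073 0.3017 0.02  ] [0.5404 0.0091 0.02  ] [0.6155 0.0159 0.02  ]
vise y dir 93.23970933046324 0.29537066453529714
grip 0.15103626379399612 angle rel -y 29.647219271629893
fin 0.07846769796654383 angle rel -y 22.211566189520255
piv 0.042853608339542465 angle rel -y 29.42869398251679
lever 0.03635445281989022 angle rel -y 13.695375067628106
```

Call:
{"op": "jog_arm", "data": {"series": [[0, -0.19, -0.095, 0.02, 0.13], [0, -0.57, -0.284, 0.07, 0.388], [0, -0.57, -0.284, 0.07, 0.388], [0, -0.57, -0.284, 0.07, 0.388], [0, -0.57, -0.284, 0.07, 0.388], [0, -0.57, -0.284, 0.07, 0.388], [0, -0.57, -0.284, 0.07, 0.388], [0, -0.57, -0.284, 0.07, 0.388], [0, -0.57, -0.284, 0.07, 0.388], [0, -0.57, -0.284, 0.07, 0.388], [0, -0.57, -0.284, 0.07, 0.388], [0, -0.57, -0.284, 0.07, 0.388]]}}

```text
clock: 1.3
tool_pos: [0.5929, 0.0373, 0.2378]
ee_rot: [-180.0, -0.0, 123.0]
wrist_force: [0.6, 1.1, 0.8]
grip_width: 0.501
grip_force: 0.0
```

Call:
{"op": "jog_arm", "data": {"series": [[0, 0, 0, 0, 0], [0, 0, 0, 0, 0], [0, 0, 0, 0, 0]]}}

```text
clock: 1.6
tool_pos: [0.5914, 0.0398, 0.2381]
ee_rot: [-180.0, -0.1, 123.0]
wrist_force: [0.1, 0.1, 0.2]
grip_width: 0.5
grip_force: 0.0
```

```bash
python3 - <<'E'
from h import *
for n in("top","side"):
    im=snapshot(n); cv2.imwrite(f"pics/{n}1.png",im[:,:,::-1])
o=get_obs();print(o["tool_pos"],o["ee_rot"],o["wrist_force"],o["grip_width"])
s=cv2.imread("pics/side1.png")[150:290,230:390];cv2.imwrite("pics/s1.png",cv2.resize(s,None,fx=4,fy=4,interpolation=cv2.INTER_CUBIC))
E
```

```text
[0.59138107 0.04032158 0.23868879] [ 1.79997102e+02 -1.36722903e-02  1.23069160e+02] [-0.19687054 -0.41655494 -0.56824197] 0.502082067181026
```

View pics/s1.png

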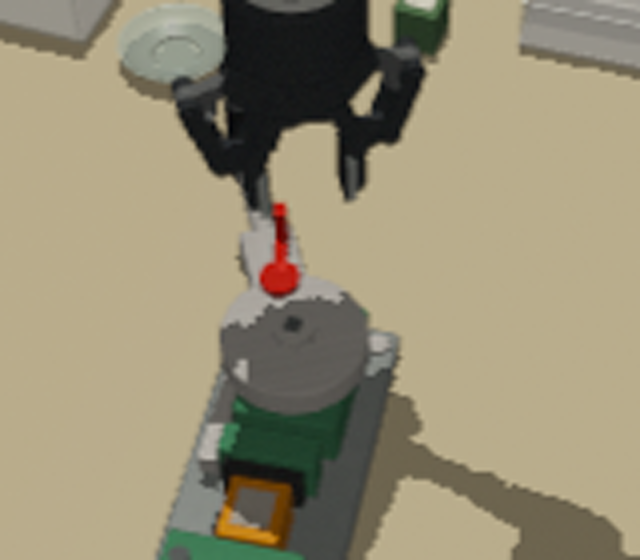

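The side crop shows the gripper above the vise, its two fingertips at (258,200) and (350,190) and the fin at (280,230) upright and clear of it. I'll centre over the fin and go down.

Call:
{"op": "jog_arm", "data": {"series": [[0, -0.042, 0.006, 0, 0], [0, -0.042, 0.006, 0.03, 0], [0, -0.042, 0.006, 0.06, 0], [0, -0.042, 0.006, 0.072, 0], [0, -0.042, 0.006, 0.072, 0], [0, -0.042, 0.006, 0.072, 0]]}}

```text
clock: 2.3
tool_pos: [0.6204, 0.0078, 0.1677]
ee_rot: [179.9, 0.1, 123.0]
wrist_force: [0.3, -0.4, 0.6]
grip_width: 0.506
grip_force: 0.0
```

Call:
{"op": "jog_arm", "data": {"series": [[0, 0, 0.004, 0, 0], [0, 0, 0.008, 0, 0], [0, 0, 0.012, 0, 0], [0, 0, 0.012, 0, 0]]}}

```text
clock: 2.7
tool_pos: [0.6306, 0.0141, 0.1669]
ee_rot: [179.9, 0.0, 123.0]
wrist_force: [-0.4, -0.2, -0.2]
grip_width: 0.497
grip_force: 0.0
```

Call:
{"op": "jog_arm", "data": {"series": [[0, 0, 0.002, 0, 0], [0, 0, 0.004, 0, 0], [0, 0, 0.006, 0, 0], [0, 0, 0.008, 0, 0]]}}

```text
clock: 3.1
tool_pos: [0.6366, 0.0178, 0.1663]
ee_rot: [-179.9, 0.0, 123.0]
wrist_force: [-2.1, -3.4, 0.6]
grip_width: 0.502
grip_force: 1.5
```

Call:
{"op": "jog_arm", "data": {"series": [[0, 0, 0.002, 0, 0], [0, 0, 0.004, 0, 0], [0, 0, 0.006, 0, 0]]}}

```text
clock: 3.4
tool_pos: [0.6418, 0.0211, 0.1663]
ee_rot: [-180.0, 0.0, 123.0]
wrist_force: [-1.3, -2.7, -0.4]
grip_width: 0.499
grip_force: 1.3
```

Call:
{"op": "jog_arm", "data": {"series": [[0, 0, 0.0015, 0, 0], [0, 0, 0.003, 0, 0]]}}

```text
clock: 3.6
tool_pos: [0.6443, 0.023, 0.1663]
ee_rot: [-180.0, -0.0, 123.0]
wrist_force: [-1.7, -3.4, -0.2]
grip_width: 0.5
grip_force: 1.6
```

Call:
{"op": "jog_arm", "data": {"series": [[0, 0, 0.0015, 0, 0], [0, 0, 0.003, 0, 0]]}}

```text
clock: 3.8
tool_pos: [0.6468, 0.0246, 0.1663]
ee_rot: [-180.0, -0.0, 123.0]
wrist_force: [-1.8, -3.5, -0.8]
grip_width: 0.499
grip_force: 1.6
```

Call:
{"op": "jog_arm", "data": {"series": [[0, 0, 0.001, 0, 0], [0, 0, 0.002, 0, 0]]}}

```text
clock: 4.0
tool_pos: [0.6485, 0.0257, 0.1664]
ee_rot: [180.0, -0.0, 123.0]
wrist_force: [-1.5, -3.1, -0.1]
grip_width: 0.499
grip_force: 1.5
```

```bash
python3 - <<'E'
from h import *
o=get_obs();print(o["tool_pos"],o["wrist_force"])
for n,r in(("side",(285,190,325,230)),("top",(295,165,335,205))):
    im=snapshot(n);print(blobs(red(im),r,4)); cv2.imwrite(f"pics/{n}2.png",im[:,:,::-1])
s=cv2.imread("pics/side2.png")[150:290,230:390];cv2.imwrite("pics/s2.png",cv2.resize(s,None,fx=4,fy=4,interpolation=cv2.INTER_CUBIC))
E
```

```text
[0.64851579 0.02571693 0.16635513] [-1.45500939 -3.13351374 -0.12787815]
[([293, 202, 12, 22, 111], [297.6, 214.8])]
[]
```

View pics/s2.png

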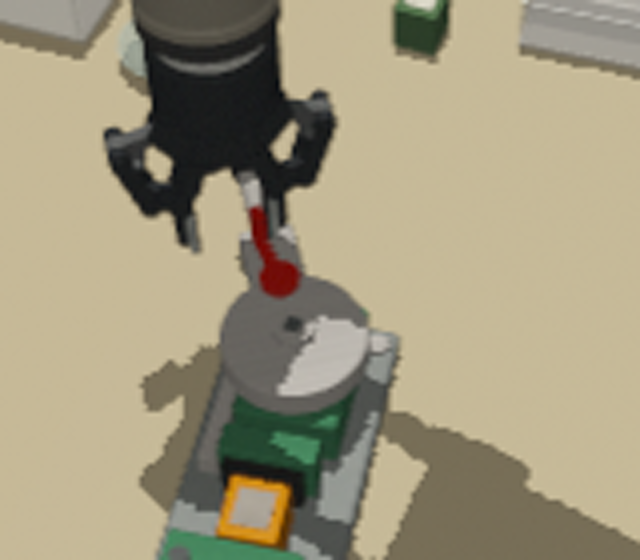

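The crop shows the lever now leaning left past the handle line, its fin at about (258,215), pushed by the right finger. It is still moving, so I'll go on to the stop.

Call:
{"op": "jog_arm", "data": {"series": [[0, 0, 0.001, 0, 0], [0, 0, 0.002, 0, 0]]}}

```text
clock: 4.3
tool_pos: [0.65, 0.0269, 0.1664]
ee_rot: [-180.0, -0.0, 123.0]
wrist_force: [-2.5, -1.6, 0.7]
grip_width: 0.499
grip_force: 1.5
```

Call:
{"op": "jog_arm", "data": {"series": [[0, 0, 0.001, 0, 0], [0, 0, 0.002, 0, 0]]}}

```text
clock: 4.5
tool_pos: [0.6515, 0.028, 0.1663]
ee_rot: [-180.0, -0.0, 123.0]
wrist_force: [-4.4, -2.9, 0.7]
grip_width: 0.499
grip_force: 2.2
```

```bash
python3 - <<'E'
from h import *
o=get_obs();print(o["tool_pos"],o["wrist_force"])
im=snapshot("side");m=red(im); cv2.imwrite("pics/side3.png",im[:,:,::-1])
for nm in("side0","side3"):
    m=red(cv2.imread(f"pics/{nm}.png")[:,:,::-1].copy())
    for v in range(198,226):
        u=np.where(m[v,285:325])[0]
        if len(u):print(v,(285+u.min(),285+u.max()),end=" ")
    print()
a=np.array([.586,.0775]);
for hd in(-57.1,-55,-52):
  for le in(0,8,12,15):
    h=np.radians(hd);l=np.radians(hd+le);p=a+.04*np.array([np.cos(h),np.sin(h)]);f=p+.036*np.array([np.cos(l),np.sin(l)])
    print(hd,le,px("side",(*f,.112)).round(1),px("side",(*p,.088)).round(1))
E
```

```text
[0.65151095 0.02797436 0.16629996] [-4.43378951 -2.94092912  0.71665084]
201 (np.int64(299), np.int64(300)) 202 (np.int64(299), np.int64(300)) 203 (np.int64(299), np.int64(300)) 204 (np.int64(299), np.int64(300)) 205 (np.int64(299), np.int64(300)) 206 (np.int64(299), np.int64(300)) 207 (np.int64(299), np.int64(300)) 208 (np.int64(299), np.int64(301)) 209 (np.int64(299), np.int64(301)) 210 (np.int64(299), np.int64(300)) 211 (np.int64(299), np.int64(301)) 212 (np.int64(299), np.int64(301)) 213 (np.int64(299), np.int64(301)) 214 (np.int64(299), np.int64(300)) 215 (np.int64(299), np.int64(301)) 216 (np.int64(297), np.int64(303)) 217 (np.int64(296), np.int64(303)) 218 (np.int64(295), np.int64(304)) 219 (np.int64(295), np.int64(303)) 220 (np.int64(295), np.int64(303)) 221 (np.int64(296), np.int64(303)) 222 (np.int64(296), np.int64(302)) 223 (np.int64(298), np.int64(300)) 
203 (np.int64(291), np.int64(293)) 204 (np.int64(291), np.int64(294)) 205 (np.int64(291), np.int64(294)) 206 (np.int64(291), np.int64(294)) 207 (np.int64(291), np.int64(294)) 208 (np.int64(292), np.int64(294)) 209 (np.int
[... 236 characters left out ...]
6 (np.int64(296), np.int64(302)) 217 (np.int64(296), np.int64(303)) 218 (np.int64(295), np.int64(303)) 219 (np.int64(295), np.int64(303)) 220 (np.int64(295), np.int64(303)) 221 (np.int64(296), np.int64(303)) 222 (np.int64(296), np.int64(302)) 223 (np.int64(297), np.int64(301)) 
-57.1 0 [296.3 202.6] [299.8 219.6]
-57.1 8 [294.4 203.1] [299.8 219.6]
-57.1 12 [293.4 203.4] [299.8 219.6]
-57.1 15 [292.7 203.7] [299.8 219.6]
-55 0 [295.2 202.8] [299.2 219.8]
-55 8 [293.3 203.4] [299.2 219.8]
-55 12 [292.4 203.7] [299.2 219.8]
-55 15 [291.7 204. ] [299.2 219.8]
-52 0 [293.7 203.2] [298.4 220. ]
-52 8 [291.8 203.8] [298.4 220. ]
-52 12 [290.9 204.2] [298.4 220. ]
-52 15 [290.2 204.5] [298.4 220. ]
```

Call:
{"op": "jog_arm", "data": {"series": [[0, 0, -0.016, 0, 0], [0, 0, -0.016, 0, 0], [0, 0, -0.016, -0.04, 0], [0, 0, -0.016, -0.066, 0], [0, -0.04, -0.022, -0.066, 0], [0, -0.074, -0.028, -0.066, 0], [0, -0.074, -0.028, -0.066, 0], [0, -0.074, -0.028, -0.066, 0]]}}

```text
clock: 5.35
tool_pos: [0.6691, -0.0496, 0.2322]
ee_rot: [179.9, -0.0, 122.9]
wrist_force: [0.3, -0.5, 0.2]
grip_width: 0.499
grip_force: 0.0
```

```bash
python3 - <<'E'
from h import *
o=get_obs();print(o["tool_pos"],o["ee_rot"])
for n in("side","top"):
    im=snapshot(n);cv2.imwrite(f"pics/{n}4.png",im[:,:,::-1])
s=cv2.imread("pics/side4.png")[150:290,230:390];cv2.imwrite("pics/s4.png",cv2.resize(s,None,fx=4,fy=4,interpolation=cv2.INTER_CUBIC))
m=red(cv2.imread("pics/side4.png")[:,:,::-1].copy())
for v in range(198,226):
        u=np.where(m[v,285:325])[0]
        if len(u):print(v,285+u.min(),285+u.max(),end=" ")
E
```

```text
[ 0.66911531 -0.04962165  0.23221588] [ 1.79934994e+02 -2.33899554e-02  1.22896870e+02]
202 292 292 203 291 293 204 291 293 205 291 293 206 291 293 207 291 294 208 291 294 209 291 294 210 292 294 211 292 295 212 293 296 213 294 296 214 294 297 215 295 300 216 296 302 217 296 303 218 295 303 219 295 303 220 295 303 221 295 303 222 296 302 223 297 301
```

View pics/s4.png

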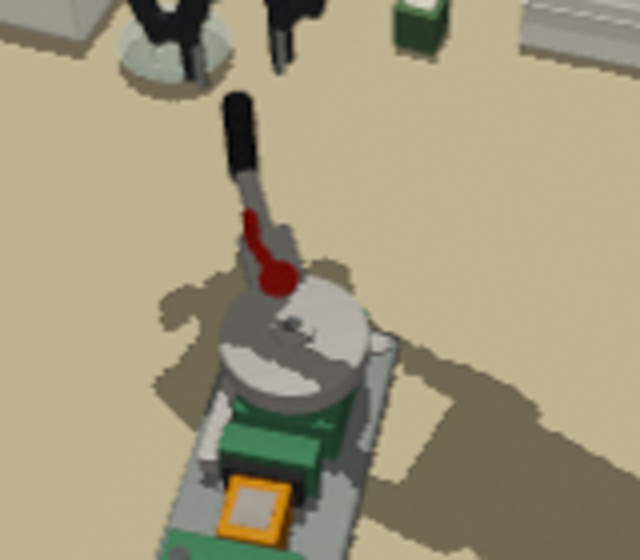

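The crop shows the lever over on the tighten side, its fin at (250,225), and the grip upright at (238,130), not moved. I'll straddle the grip and swing it back.

Call:
{"op": "jog_arm", "data": {"series": [[0, 0, 0, 0.03, 0], [0, 0, 0, 0.055, 0], [0, 0, 0, 0.064, 0], [0, 0, 0, 0.064, 0]]}}

```text
clock: 5.85
tool_pos: [0.668, -0.0483, 0.1672]
ee_rot: [-179.9, -0.1, 123.0]
wrist_force: [0.2, -0.2, 0.4]
grip_width: 0.5
grip_force: 0.0
```

Call:
{"op": "jog_arm", "data": {"series": [[0, 0.0004, -0.0106, 0, 0.0444], [0, 0.0015, -0.0212, 0, 0.0889], [0, 0.0033, -0.0316, 0, 0.1333], [0, 0.0059, -0.0419, 0, 0.1778]]}}

```text
clock: 6.25
tool_pos: [0.6311, -0.0669, 0.1703]
ee_rot: [179.8, 0.1, 106.8]
wrist_force: [2.7, 1.8, -1.3]
grip_width: 0.497
grip_force: 1.1
```

Call:
{"op": "jog_arm", "data": {"series": [[0, 0.0004, -0.0106, 0, 0.0444], [0, 0.0015, -0.0212, 0, 0.0889], [0, 0.0033, -0.0316, 0, 0.1333], [0, 0.0059, -0.0419, 0, 0.1778], [0, 0.0092, -0.052, 0, 0.2222], [0, 0.0131, -0.0618, 0, 0.2667], [0, 0.0178, -0.0714, 0, 0.3111], [0, 0.0231, -0.0805, 0, 0.3556], [0, 0.029, -0.0893, 0, 0.4], [0, 0.0356, -0.0977, 0, 0.4444]]}}

```text
clock: 7.25
tool_pos: [0.5277, -0.0616, 0.1706]
ee_rot: [179.7, -0.1, 66.8]
wrist_force: [3.0, 0.5, 0.6]
grip_width: 0.501
grip_force: 1.2
```

Call:
{"op": "jog_arm", "data": {"series": [[0, 0.0001, -0.0053, 0, 0.0222], [0, 0.0004, -0.0106, 0, 0.0444]]}}

```text
clock: 7.45
tool_pos: [0.5182, -0.0571, 0.1706]
ee_rot: [179.7, -0.1, 62.9]
wrist_force: [2.3, 0.8, -0.9]
grip_width: 0.499
grip_force: 1.1
```

Call:
{"op": "jog_arm", "data": {"series": [[0, 0.0001, -0.0053, 0, 0.0222], [0, 0.0004, -0.0106, 0, 0.0444]]}}

```text
clock: 7.65
tool_pos: [0.5092, -0.052, 0.1706]
ee_rot: [179.7, -0.1, 58.9]
wrist_force: [3.3, 0.6, 0.3]
grip_width: 0.503
grip_force: 1.1
```

Call:
{"op": "jog_arm", "data": {"series": [[0, 0, -0.0027, 0, 0.0111], [0, 0.0001, -0.0053, 0, 0.0222]]}}

```text
clock: 7.85
tool_pos: [0.5041, -0.0493, 0.1699]
ee_rot: [179.8, -0.1, 57.0]
wrist_force: [1.8, 0.1, 0.9]
grip_width: 0.497
grip_force: 1.1
```

Call:
{"op": "jog_arm", "data": {"series": [[0, 0, -0.002, 0, 0.007], [0, 0.0001, -0.004, 0, 0.015]]}}

```text
clock: 8.05
tool_pos: [0.5023, -0.048, 0.1695]
ee_rot: [179.6, -0.1, 55.6]
wrist_force: [14.1, -6.8, -5.9]
grip_width: 0.498
grip_force: 7.7
```

Call:
{"op": "jog_arm", "data": {"series": [[0, 0, -0.002, 0, 0.007], [0, 0.0001, -0.004, 0, 0.015]]}}

```text
clock: 8.25
tool_pos: [0.502, -0.0473, 0.1696]
ee_rot: [179.1, -0.2, 54.2]
wrist_force: [27.3, -14.2, -17.4]
grip_width: 0.5
grip_force: 15.1
```

Call:
{"op": "jog_arm", "data": {"series": [[0, 0.0001, 0.006, 0, -0.02], [0, 0.0004, 0.011, 0, -0.03]]}}

```text
clock: 8.45
tool_pos: [0.5055, -0.0509, 0.1683]
ee_rot: [-179.9, 0.0, 57.0]
wrist_force: [-0.3, 0.2, -0.9]
grip_width: 0.502
grip_force: 0.0
```

```bash
python3 - <<'E'
from h import *
o=get_obs();print(o["tool_pos"],o["ee_rot"],o["wrist_force"])
for n in("side","top"):
    im=snapshot(n);cv2.imwrite(f"pics/{n}5.png",im[:,:,::-1])
s=cv2.imread("pics/side5.png")[150:310,230:390];cv2.imwrite("pics/s5.png",cv2.resize(s,None,fx=3.7,fy=3.7,interpolation=cv2.INTER_CUBIC))
E
```

```text
[ 0.50552594 -0.05091104  0.16826242] [-1.79924208e+02  1.64978505e-02  5.70271978e+01] [-0.32627325  0.15113263 -0.90349531]
```

View pics/s5.png

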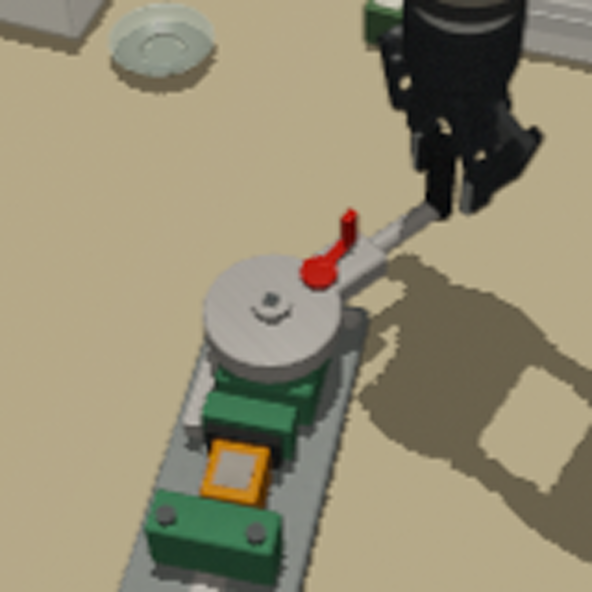

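The crop shows the handle swung fully back with the grip at about (435,190) and the lever still on the tighten side. The pad and block are where they were. Now the forward stroke.

Call:
{"op": "jog_arm", "data": {"series": [[0, 0.0004, 0.0106, 0, -0.0444], [0, 0.0015, 0.0212, 0, -0.0889], [0, 0.0033, 0.0316, 0, -0.1333], [0, 0.0059, 0.0419, 0, -0.1778], [0, 0.0092, 0.052, 0, -0.2222]]}}

```text
clock: 9.05
tool_pos: [0.5533, -0.0712, 0.168]
ee_rot: [-179.8, 0.0, 77.1]
wrist_force: [-1.6, 0.6, 1.6]
grip_width: 0.498
grip_force: 1.2
```

Call:
{"op": "jog_arm", "data": {"series": [[0, 0.0004, 0.0106, 0, -0.0444], [0, 0.0015, 0.0212, 0, -0.0889], [0, 0.0033, 0.0316, 0, -0.1333]]}}

```text
clock: 9.35
tool_pos: [0.5832, -0.0751, 0.1678]
ee_rot: [-179.5, -0.0, 89.1]
wrist_force: [-9.7, -1.0, 5.4]
grip_width: 0.499
grip_force: 4.9
```

Call:
{"op": "jog_arm", "data": {"series": [[0, 0.0001, 0.0053, 0, -0.0222], [0, 0.0004, 0.0106, 0, -0.0444]]}}

```text
clock: 9.55
tool_pos: [0.5939, -0.0751, 0.1678]
ee_rot: [-179.6, -0.0, 93.1]
wrist_force: [-9.6, -2.9, 5.4]
grip_width: 0.501
grip_force: 4.8
```

Call:
{"op": "jog_arm", "data": {"series": [[0, 0.0001, 0.0053, 0, -0.0222], [0, 0.0004, 0.0106, 0, -0.0444]]}}

```text
clock: 9.75
tool_pos: [0.6044, -0.0744, 0.1678]
ee_rot: [-179.6, -0.0, 97.0]
wrist_force: [-9.0, -4.7, 4.6]
grip_width: 0.505
grip_force: 4.9
```

Call:
{"op": "jog_arm", "data": {"series": [[0, 0.0001, 0.0053, 0, -0.0222], [0, 0.0004, 0.0106, 0, -0.0444], [0, 0.0008, 0.0159, 0, -0.0667], [0, 0.0015, 0.0211, 0, -0.0889]]}}

```text
clock: 10.15
tool_pos: [0.6253, -0.0708, 0.1678]
ee_rot: [-179.6, -0.1, 105.0]
wrist_force: [-8.4, -5.9, 4.5]
grip_width: 0.502
grip_force: 4.9
```

Call:
{"op": "jog_arm", "data": {"series": [[0, 0.0001, 0.0053, 0, -0.0222], [0, 0.0004, 0.0106, 0, -0.0444]]}}

```text
clock: 10.35
tool_pos: [0.6356, -0.0679, 0.1679]
ee_rot: [-179.6, -0.1, 109.0]
wrist_force: [-7.7, -6.7, 4.2]
grip_width: 0.502
grip_force: 4.9
```

Call:
{"op": "jog_arm", "data": {"series": [[0, 0.0001, 0.0053, 0, -0.0222], [0, 0.0004, 0.0106, 0, -0.0444]]}}

```text
clock: 10.55
tool_pos: [0.6456, -0.0643, 0.1679]
ee_rot: [-179.6, -0.1, 113.0]
wrist_force: [-7.6, -6.2, 3.3]
grip_width: 0.5
grip_force: 4.9
```

Call:
{"op": "jog_arm", "data": {"series": [[0, 0.0001, 0.0053, 0, -0.0222], [0, 0.0004, 0.0106, 0, -0.0444]]}}

```text
clock: 10.75
tool_pos: [0.6553, -0.06, 0.1679]
ee_rot: [-179.6, -0.1, 117.0]
wrist_force: [-7.8, -6.3, 3.2]
grip_width: 0.496
grip_force: 4.9
```

Call:
{"op": "jog_arm", "data": {"series": [[0, 0.0001, 0.0053, 0, -0.0222], [0, 0.0004, 0.0106, 0, -0.0444]]}}

```text
clock: 10.95
tool_pos: [0.6647, -0.055, 0.1679]
ee_rot: [-179.6, -0.1, 121.0]
wrist_force: [-6.7, -7.5, 2.6]
grip_width: 0.499
grip_force: 4.9
```

Call:
{"op": "jog_arm", "data": {"series": [[0, 0.0001, 0.0053, 0, -0.0222], [0, 0.0004, 0.0106, 0, -0.0444]]}}

```text
clock: 11.15
tool_pos: [0.6737, -0.0494, 0.1679]
ee_rot: [-179.6, -0.1, 125.0]
wrist_force: [-6.7, -8.0, 3.6]
grip_width: 0.5
grip_force: 5.2
```

Call:
{"op": "jog_arm", "data": {"series": [[0, 0.0001, 0.004, 0, -0.0167], [0, 0.0003, 0.008, 0, -0.0333]]}}

```text
clock: 11.35
tool_pos: [0.68, -0.0449, 0.1679]
ee_rot: [-179.6, -0.1, 128.0]
wrist_force: [-7.1, -9.8, 2.8]
grip_width: 0.501
grip_force: 5.8
```

Call:
{"op": "jog_arm", "data": {"series": [[0, 0.0001, 0.004, 0, -0.0167], [0, 0.0003, 0.008, 0, -0.0333]]}}

```text
clock: 11.55
tool_pos: [0.686, -0.0401, 0.1679]
ee_rot: [-179.6, -0.1, 130.9]
wrist_force: [-7.8, -10.5, 3.5]
grip_width: 0.501
grip_force: 6.4
```

Call:
{"op": "jog_arm", "data": {"series": [[0, 0, 0.0016, 0, -0.0067], [0, 0, 0.0032, 0, -0.0133]]}}

```text
clock: 11.75
tool_pos: [0.6883, -0.0381, 0.1679]
ee_rot: [-179.6, -0.1, 132.1]
wrist_force: [-8.1, -10.2, 3.4]
grip_width: 0.498
grip_force: 6.5
```

Call:
{"op": "jog_arm", "data": {"series": [[0, 0, 0, 0, 0], [0, 0, 0, 0, 0], [0, 0, 0, 0, 0]]}}

```text
clock: 12.05
tool_pos: [0.6884, -0.038, 0.1679]
ee_rot: [-179.6, -0.1, 132.1]
wrist_force: [-6.7, -9.5, 3.7]
grip_width: 0.497
grip_force: 5.8
```

Call:
{"op": "jog_arm", "data": {"series": [[0, 0, 0, 0, 0], [0, 0, 0, 0, 0], [0, 0, 0, 0, 0], [0, 0, 0, 0, 0]]}}

```text
clock: 12.45
tool_pos: [0.6884, -0.038, 0.1679]
ee_rot: [-179.6, -0.1, 132.1]
wrist_force: [-5.7, -9.9, 3.5]
grip_width: 0.499
grip_force: 5.8
```

Call:
{"op": "jog_arm", "data": {"series": [[0, 0, -0.004, 0, 0], [0, 0, -0.01, 0, 0], [0, 0, -0.01, 0, 0], [0, 0, -0.01, -0.03, 0], [0, 0, -0.01, -0.08, 0], [0, 0, -0.01, -0.12, 0], [0, 0, -0.01, -0.12, 0]]}}

```text
clock: 13.15
tool_pos: [0.685, -0.0419, 0.296]
ee_rot: [179.5, 0.6, 132.2]
wrist_force: [0.6, -0.5, 0.6]
grip_width: 0.5
grip_force: 0.0
```

Call:
{"op": "jog_arm", "data": {"series": [[0, 0.05, -0.04, -0.02, 0], [0, 0.08, -0.1, -0.02, 0], [0, 0.1, -0.15, -0.02, 0], [0, 0.1, -0.2, -0.02, 0], [0, 0.1, -0.2, -0.02, 0], [0, 0.1, -0.2, -0.02, 0]]}}

```text
clock: 13.75
tool_pos: [0.4648, -0.1032, 0.3086]
ee_rot: [-180.0, -0.0, 132.0]
wrist_force: [-0.1, 0.5, 0.1]
grip_width: 0.501
grip_force: 0.0
```

```bash
python3 - <<'E'
from h import *
o=get_obs();print(o["tool_pos"],o["wrist_force"],o["clock"])
S=[]
for n,r in(("side",(150,310,230,390)),("top",(120,250,200,360))):
    im=snapshot(n)[:,:,::-1];S.append(cv2.resize(im[r[0]:r[1],r[2]:r[3]],(400,int(400*(r[1]-r[0])/160)),interpolation=cv2.INTER_CUBIC))
S[1]=cv2.copyMakeBorder(S[1],0,400-S[1].shape[0],0,0,cv2.BORDER_CONSTANT)
cv2.imwrite("pics/f.png",np.hstack(S))
E
```

```text
[ 0.4647574  -0.10320761  0.30855004] [-0.12008149  0.52677947  0.12111767] 13.75
```

View pics/f.png

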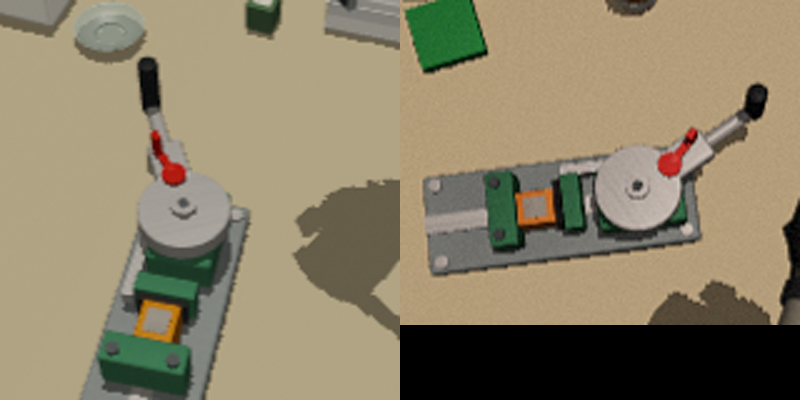

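The final views show the block, at (158,320) in the side view and (535,207) in the top view, held between pad and fence. The lever is over to tighten and the gripper is clear.

```bash
python3 -c "
from cell import *
print(sign_off())"
```

```text
the job is handed in; nothing more can be done
None
```

I flipped the lever fully to tighten, swung the handle back to its stop (it free-wheeled and the jaw stayed put; I leaned about 35 N on that stop before backing off), then clamped the block in one forward stroke to about 3.3 N over the empty-jaw push. The one doubt is the held-still push, about 11 N, nearer 5 N over the stated empty 6 N. The robot let go clear and the job was handed in just under 14 s.

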